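# Shut and bolt the connector test fixture

### The arm

A 7-joint arm with a two-finger parallel gripper is mounted at the origin on the work surface. World frame = base frame: x ahead of the robot, y to its left, z up, the work surface at z = 0. Lengths are in m, angles in rad, forces in N, time in s.
With the tool pointing down it reaches from about 0.35 to 0.9 m from the base axis. Payload 19.9 kg.
Tool frame: the origin (TCP) lies between the finger pads; the fingertips stand 17 mm ahead of it and the grasp point (between the pads) lies 2 mm behind it; z points along the fingers, y is the line along which they close (so a half turn about z gives the same grasp; the last joint's range is limited). The gripper opens to 85 mm and grips with 20 to 120 N. Pads are 22 mm wide; open, the fingers measure 114 mm over their backs; the gripper's body (76 mm by 85 mm) begins 54 mm behind the grasp point. The pads swing forward as they close: fully open they stand 13 mm farther back than shut.
Start: joints at [-1.333, 0.417, -0.01, 1.614, 0.005, 1.111, -0.053], TCP at [0.173, 0.601, 0.248] pointing down, gripper open.
Joint ranges: [-2.81, 2.81], [-0.39, 2.02], [-1.27, 1.25], [0.06, 2.57], [-1.19, 4.33], [0.19, 2], [-2.82, 2.82]. Speed limits (rad/s): [1.89, 1.89, 2.39, 2.39, 3.01, 3.01, 3.01].

### API

Orientations are given as [roll, pitch, yaw] about the fixed x, y, z axes, in that order (R = Rz(yaw) Ry(pitch) Rx(roll)).
In Python, from plant import get_obs, get_image, sign_off gives the robot as it stands. The module is installed in compiled form; this text tells all that it offers.
- The arm moves only by the tool servo_tool, never from a script. Its argument "steps" is a list of rows, each a list of 7 numbers: the turn, a rotation vector about the world's x, y, z normalised to -1 to 1, where 1 is pi rad, then the shift along the world's x, y, z normalised to -1 to 1, where 1 is 7.5 cm, then the gripper command: -1 is fully open, 1 is shut, values between are in proportion. In form: [[rx, ry, rz, dx, dy, dz, claw], ...]. A call has 1 to 20 rows; each row shifts and turns the commanded pose from where the row before left it; what a row does not reach is not made up. A row lasts 1/12 s, in which the tool goes at most 41.7 mm and 7.16 degrees, less where a joint would pass 70% of its speed; a pose out of reach is approached as far as the arm can. A call with a number of a shift or a turn outside -1 to 1 is refused whole. A call with a gripper value outside its range is refused whole. The fingers move at their own pace and stop on an object; "newtons" is the grip in N (left out, the last holds). Time passes only in rows, so rows that do not move let the fingers close. It gives the time, the measured TCP pose, the force, the opening and the grip force at its end, in the units of the state.
- get_obs(): the state, without advancing time (a new reading comes with each control period).
- get_image(name): name is "side" or "top"; returns a dict with "image" (480x640x3 uint8, red, green, blue), "mtx" (3x3 intrinsics, pixels), "D" ([k1, k2, p1, p2, k3] as OpenCV has them; the pictures are not rectified), "eye" and "rotation" of the camera in the world. Camera axes: x right, y up, looking along -z (the intrinsics and any distortion apply to the point x, -y, -z); pixel columns grow to the right and rows downward; lengths in m; the calibration is good to about 2 mm. A picture is of the moment at which its call begins. There is no depth.
- sign_off(): hands the job in; it is judged then, once.
The state is a dict: "clock": time; "joints": joint angles; "dq": joint speeds; "effort": joint torques, N m; "ee_pos": TCP position; "tcp_rot": TCP orientation; "contact_force": force on the tool from outside, world axes, zero at the start; "torque": the same for the moment, N m; "width": finger opening in m; "gripper_force": force on a finger pad.
Only numpy, scipy, OpenCV 4.12 (cv2) and the standard library are available. Lean on these libraries where they do the work, as an engineer would, in place of code of your own. Each camera call takes 0.05 s, during which the arm holds its last target. There are 200 camera calls.

### The job

On the white connector test fixture, push the raised lid all the way down shut with the fingertips, and then push both slide bolts fully home over its front edge. Only push: do not lift the lid any further, do not shoot a bolt before the lid is down, leave the connector seated in its nest, and leave the other things on the bench where they are.

Things in the scene. Friction and masses are not known exactly. Their poses are not given: they have to be found in the camera images.
- fixture: White test fixture fixed to the bench, 260 (x) x 220 (y) x 60 mm high, turned by up to 0.3 rad. Origin: centre of its underside, on the bench; x points from its front ledge to the lid hinge, y to its left, z up. Front ledge: x -130 to -55, full width, top at z = 60. Behind it an open well (floor z = 20, walls to z = 60) holds the connector.
- lid (a joint): Opening angle of the lid, rad: 0 = shut (level on the walls), grows as it rises; starts at 0.85 to 1.25. Grey metal frame 150 long x 190 wide x 8 mm thick with a clear pane, about 0.3 kg; its solid front bar is the 40 mm at the free edge. Hinge friction (about 0.5 N m) keeps it at any angle; some 2 to 6 N at the free edge push it down.
- lid_edge (a point): Middle of the lid's free (front) edge, on its outer (upper) face: the face turned to the hinge side when up, at fixture z = 68 when shut. Push on this face; there is no handle. At angle a the edge's underside is at fixture x = 100 - 150 cos a, z = 60 + 150 sin a.
- lid_hinge (a point): Middle of the hinge line, which runs along fixture y at fixture x = 100, z = 60 mm, level with the lid's underside.
- bolt_left (a joint): Travel of the left bolt (fixture y = +65), m: 0 = drawn back, 0.028 = fully home (stop), its tongue then 18 mm over the shut lid's front edge. Slides along fixture +x; starts at 0 to 0.006. Friction about 2 N; stays where left. Steel bar 68 x 13 x 9 mm (z 72 to 81) in guides on the ledge, guide tops at z = 82.
- bolt_left_post (a point): Top centre of the left bolt's post, at fixture (-95 + travel, 65, 121) mm. The post is upright, round, dark, 14 mm diameter and 40 mm tall (z 81 to 121), fixed on the bolt; push it along.
- bolt_right (a joint): Travel of the right bolt (fixture y = -65), m; otherwise the same as the left one.
- bolt_right_post (a point): Top centre of the right bolt's post, at fixture (-95 + travel, -65, 121) mm; same post as the left one.
- connector: White plastic connector housing, 46 x 25 x 30 mm, loose in the nest in the fixture's well at fixture (20, 0, 20) mm. Origin: centre of its underside. Below the lid when shut; to be left alone.
- turret: Small steel crimp turret (cylinder 26 mm diameter, with a narrower blue top and pins, 46 mm tall) standing loose on the fixture's ledge between the bolts. Origin: centre of its underside. Leave alone.
- turret_spare: The same kind of turret, standing on the bench close by the right side of the fixture. Leave alone.
- spool: Wire spool lying flat, 90 mm diameter, 50 mm tall, on the bench on the left. Origin: centre of its underside. Leave alone.
- spool_far: The same kind of spool on the right. Leave alone.
- crimper: Crimping pliers lying on the left, about 160 x 60 x 18 mm; origin at mid-length, underside. Leave alone.
- driver: Screwdriver 170 mm long lying on the right. Leave alone.
- bin: Open black plastic bin 130 x 100 x 60 mm on the right. Origin: centre of its underside. Leave alone.

How it is judged:
By the outcome, as a careful person would: the job done as asked, in the order asked, and still so for the second after the job is handed in, with the robot touching nothing.
It also fails if it takes over 54 s, if anything falls off the work surface, if the arm or the gripper's body presses on something with over 40 N, if the wrist force passes 120 N, or if a joint passes its speed limit or range.

## Working session

There is one attempt and no reset: what is moved stays moved. The work goes in short steps, Python scripts to look and compute and a tool call to move; the robot and the scene stay as the last step left them, time stands still between calls to the robot, and variables do not carry over. Pictures are saved under pics/ and viewed, at most 10 in all, crops included, and the job is handed in when it is done.

Besides the shell and the picture viewer there is one more tool, called in YAML: its name, and indented under it one key for each argument. servo_tool: Moves the arm, as the interface text tells. Scaled input: -1 to 1 covers 7.5 cm each way for a shift and pi rad each way for a turn. Its arguments: {"type":"object","properties":{"steps":{"type":"array","items":{"type":"array","items":{"type":"number","minimum":-1,"maximum":1}}},"newtons":{"type":"number"}},"required":["steps"]}

```bash
mkdir -p pics
cat > h.py <<'E'
import numpy as np, cv2
from plant import get_obs, get_image, sign_off
def snap(n,f):
    d=get_image(n); cv2.imwrite(f,d["image"][:,:,::-1]); np.savez(f"{n}.npz",**{k:np.asarray(d[k]) for k in("mtx","D","eye","rotation")}); return d
def cal(n): return np.load(f"{n}.npz")
def proj(n,P):
    c=cal(n); p=(np.atleast_2d(P)-c["eye"])@c["rotation"]; p=p*[1,-1,-1]
    return cv2.projectPoints(p.astype(float),np.zeros(3),np.zeros(3),c["mtx"],c["D"])[0][:,0]
def atz(n,uv,z):
    c=cal(n); q=cv2.undistortPoints(np.array([[uv]],float),c["mtx"],c["D"])[0,0]
    r=c["rotation"]@np.array([q[0],-q[1],-1]); return c["eye"]+r*(z-c["eye"][2])/r[2]
E
python3 - <<'E'
from h import *
for n in("top","side"):
    d=snap(n,f"pics/{n}0.png"); print(n,d["eye"],d["rotation"].round(3).tolist(),d["mtx"][0,0])
print(get_obs())
E
```

```text
top [ 0.43335371 -0.03372092  0.99061412] [0.168, -0.01, -1.573] 442.10818899305474
side [ 0.00687155 -0.88820822  0.8903347 ] [0.909, -0.0, -0.613] 566.2680435262622
{'clock': 0.1, 'joints': array([-1.33250703,  0.41792387, -0.01030429,  1.61411597,  0.00470967,
        1.11072305, -0.05299334]), 'dq': array([ 0.00124611, -0.00068328, -0.0001252 , -0.00293173,  0.00058396,
       -0.00142584, -0.00034801]), 'effort': array([ 1.31155142e-03, -8.65809202e+01,  6.79400191e-01, -4.35630441e+01,
        1.90879247e-02,  5.06707263e-03, -6.30692384e-06]), 'ee_pos': array([0.17252143, 0.60040184, 0.247716  ]), 'tcp_rot': array([-3.14044995e+00,  9.61422165e-05,  2.86182355e+00]), 'contact_force': array([ 0.08244562, -0.2148859 , -1.12075503]), 'torque': array([-0.03305545, -0.02054579, -0.01028202]), 'gripper_force': 0.0, 'width': 0.08573360785857444}
```

View pics/top0.png

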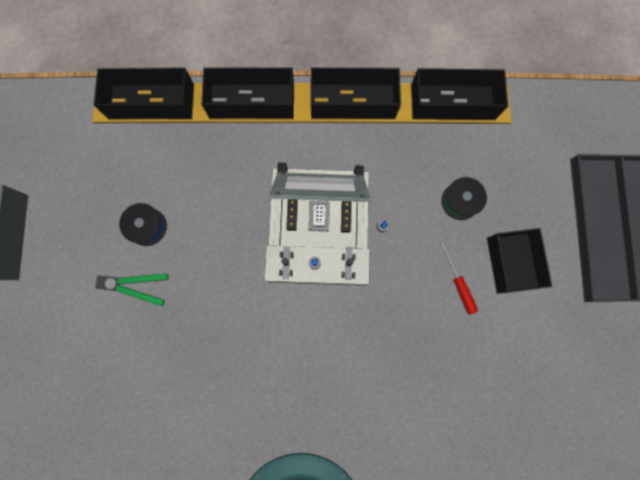

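View pics/side0.png

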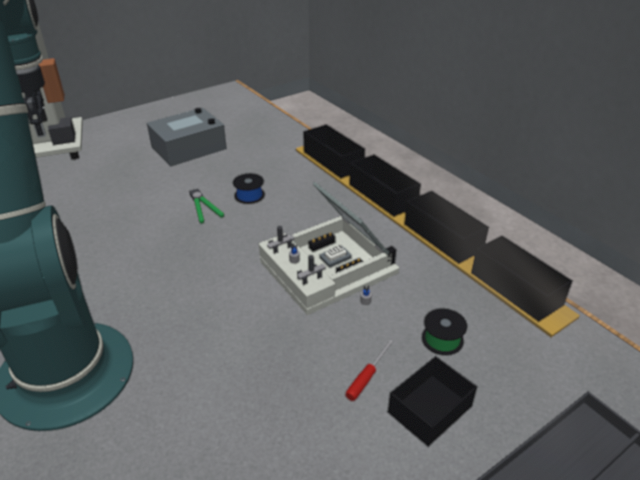

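The top view shows the fixture (front ledge corners near (265,281) and (368,283)), bolts near (286,262) and (349,262), the turret at (315,263), and the lid raised at about (320,185). The side view shows the same scene with the arm clear to the left. I'll enlarge both.

Run:
```python
import re
s=open('h.py').read()
s=s.replace("import numpy as np, cv2","import numpy as np, cv2\nfrom scipy.spatial.transform import Rotation as Ro")
s=s.replace('return np.load(f"{n}.npz")','\n    c=dict(np.load(f"{n}.npz")); c["rotation"]=Ro.from_euler("xyz",c["rotation"]).as_matrix(); return c')
open('h.py','w').write(s)
import cv2
a=cv2.imread('pics/top0.png')[155:295,250:400]; cv2.imwrite('pics/tc.png',cv2.resize(a,None,fx=4,fy=4,interpolation=2))
a=cv2.imread('pics/side0.png')[175:315,250:410]; cv2.imwrite('pics/sc.png',cv2.resize(a,None,fx=4,fy=4,interpolation=2))
```

```text
(no output)
```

View pics/tc.png

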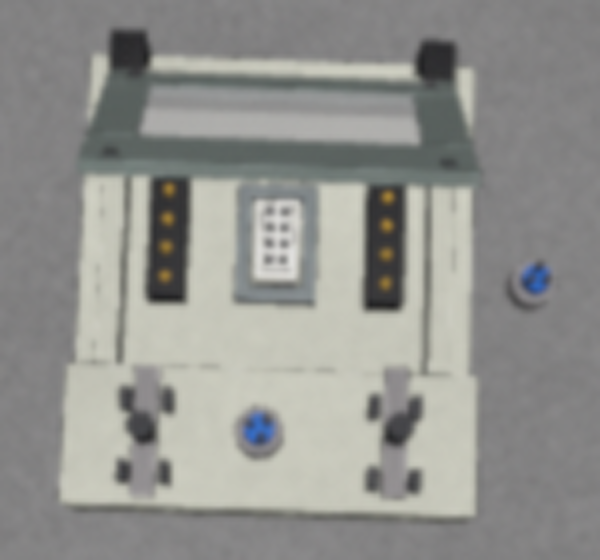

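View pics/sc.png

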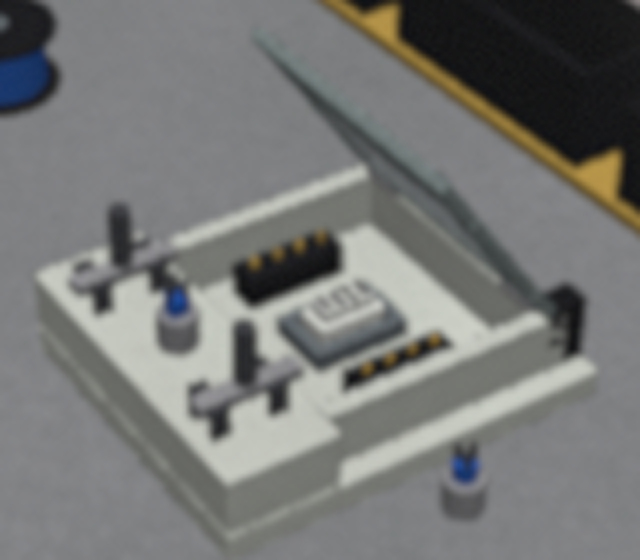

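The enlarged top crop shows the ledge corners, the posts near (140,425) and (400,427), and the lid's free edge running (82,174) to (477,182). The side crop shows post tops at (119,208) and (243,326) and the lid's left free corner at (258,33). Next I'll fit the pose.

```bash
cat > fit.py <<'E'
from h import *
from scipy.optimize import least_squares
def fx(p,P): 
    c,s=np.cos(p[2]),np.sin(p[2]); P=np.atleast_2d(P)/1000.
    return np.c_[p[0]+c*P[:,0]-s*P[:,1],p[1]+s*P[:,0]+c*P[:,1],P[:,2]]
def lid(a,r,y,t=0): return [100-r*np.cos(a)+t*np.sin(a),y,60+r*np.sin(a)+t*np.cos(a)]
E
python3 - <<'E'
from fit import *
T=lambda u,v:(250+u/4-.4,155+v/4-.4)
S=lambda u,v:(250+u/4-.4,175+v/4-.4)
def model(p):
    x,y,w,L,R,a=p
    t=[(-55,110,60),(-55,-110,60),(-130,-110,60),(-130,110,60),lid(a,150,95),lid(a,150,-95)]
    s=[(-130,110,60),(-130,-110,60),(-55,-110,60),(-95+L,65,121),(-95+R,-65,121),lid(a,150,95,4)]
    return np.r_[proj("top",fx(p,t)),proj("side",fx(p,s))]
z=np.array([T(66,364),T(476,377),T(474,512),T(62,499),T(82,174),T(477,182),S(38,275),S(228,488),S(338,437),S(119,209),S(243,327),S(258,34)])
r=least_squares(lambda p:(model(p)-z).ravel(),[.6,-.03,0,3,3,1],x_scale=[.01,.01,.1,3,3,.1],loss='soft_l1')
print(r.x.round(4)); print(np.c_[z,model(r.x)-z].round(1))
p=r.x; np.save('p.npy',p)
for n,q in dict(edge=lid(p[5],150,0,8),hinge=(100,0,60),pl=(-95+p[3],65,121),pr=(-95+p[4],-65,121)).items(): print(n,fx(p,q).round(4))
print('turret at z46+60', (atz("top",T(259,428),.106)).round(3))
E
```

```text
[ 0.6238 -0.04   -0.0365  0.2442  2.9173  0.9799]
[[ 2.661e+02  2.456e+02  0.000e+00 -6.000e-01]
 [ 3.686e+02  2.488e+02  9.000e-01 -3.000e-01]
 [ 3.681e+02  2.826e+02  8.000e-01  1.300e+00]
 [ 2.651e+02  2.794e+02 -9.000e-01  9.000e-01]
 [ 2.701e+02  1.981e+02 -1.200e+00 -3.000e-01]
 [ 3.688e+02  2.001e+02  1.100e+00  1.300e+00]
 [ 2.591e+02  2.434e+02 -7.000e-01 -5.000e-01]
 [ 3.066e+02  2.966e+02  3.000e-01 -8.000e-01]
 [ 3.341e+02  2.838e+02  1.900e+00 -8.000e-01]
 [ 2.794e+02  2.268e+02  0.000e+00  0.000e+00]
 [ 3.104e+02  2.564e+02  0.000e+00  1.000e-01]
 [ 3.141e+02  1.831e+02  0.000e+00 -8.000e-01]]
edge [[ 0.6469 -0.0409  0.189 ]]
hinge [[ 0.7237 -0.0437  0.06  ]]
pl [[0.5315 0.0284 0.121 ]]
pr [[ 0.5294 -0.1016  0.121 ]]
turret at z46+60 [ 0.532 -0.031  0.106]
```

The fit is consistent (residuals about 1 px): fixture at (0.624, -0.040), yaw -0.037, lid angle 0.98. Next I'll close the gripper and travel to a point above and behind the lid.

servo_tool:
  steps:
    - [0, 0, 0.004, 0.3, -0.4, 0.03, 1]
    - [0, 0, 0.004, 0.3, -0.4, 0.03, 1]
    - [0, 0, 0.004, 0.3, -0.4, 0.03, 1]
    - [0, 0, 0.004, 0.3, -0.4, 0.03, 1]
    - [0, 0, 0.004, 0.3, -0.4, 0.03, 1]
    - [0, 0, 0.004, 0.3, -0.4, 0.03, 1]
    - [0, 0, 0.004, 0.3, -0.4, 0.03, 1]
    - [0, 0, 0.004, 0.3, -0.4, 0.03, 1]
    - [0, 0, 0.004, 0.3, -0.4, 0.03, 1]
    - [0, 0, 0.004, 0.3, -0.4, 0.03, 1]
    - [0, 0, 0.004, 0.3, -0.4, 0.03, 1]
    - [0, 0, 0.004, 0.3, -0.4, 0.03, 1]
    - [0, 0, 0.004, 0.3, -0.4, 0.03, 1]
    - [0, 0, 0.004, 0.3, -0.4, 0.03, 1]
    - [0, 0, 0.004, 0.3, -0.4, 0.03, 1]
    - [0, 0, 0.004, 0.3, -0.4, 0.03, 1]
    - [0, 0, 0.004, 0.3, -0.4, 0.03, 1]
    - [0, 0, 0.004, 0.3, -0.4, 0.03, 1]
    - [0, 0, 0.004, 0.3, -0.4, 0.03, 1]
    - [0, 0, 0, 0, 0, 0, 1]

```text
clock: 1.77
ee_pos: [0.6026, 0.0237, 0.291]
tcp_rot: [-3.139, 0.001, 3.094]
contact_force: [-0.6, -1.1, -0.1]
width: -0.0001
gripper_force: 0.0
```

servo_tool:
  steps:
    - [0, 0, 0, 0.19, -0.175, 0, 1]
    - [0, 0, 0, 0.19, -0.175, 0, 1]
    - [0, 0, 0, 0.19, -0.175, 0, 1]
    - [0, 0, 0, 0.19, -0.175, 0, 1]
    - [0, 0, 0, 0.19, -0.175, 0, 1]
    - [0, 0, 0, 0, 0, -0.23, 1]
    - [0, 0, 0, 0, 0, -0.23, 1]
    - [0, 0, 0, 0, 0, -0.23, 1]
    - [0, 0, 0, 0, 0, -0.23, 1]
    - [0, 0, 0, 0, 0, -0.23, 1]
    - [0, 0, 0, 0, 0, 0, 1]
    - [0, 0, 0, 0, 0, 0, 1]

```text
clock: 2.77
ee_pos: [0.671, -0.0349, 0.2042]
tcp_rot: [-3.141, -0.002, 3.101]
contact_force: [0.9, 0.3, 1.1]
width: 0.0001
gripper_force: 0.0
```

Run:
```python
from h import *
d=snap("side","pics/s1.png"); o=get_obs(); print(o["ee_pos"],o["contact_force"])
a=cv2.imread('pics/s1.png')[100:315,220:440]; cv2.imwrite('pics/s1c.png',cv2.resize(a,None,fx=2.7,fy=2.7,interpolation=2))
```

```text
[ 0.67149406 -0.03499054  0.20535734] [ 0.83894508 -0.20830714  0.57175306]
```

View pics/s1c.png

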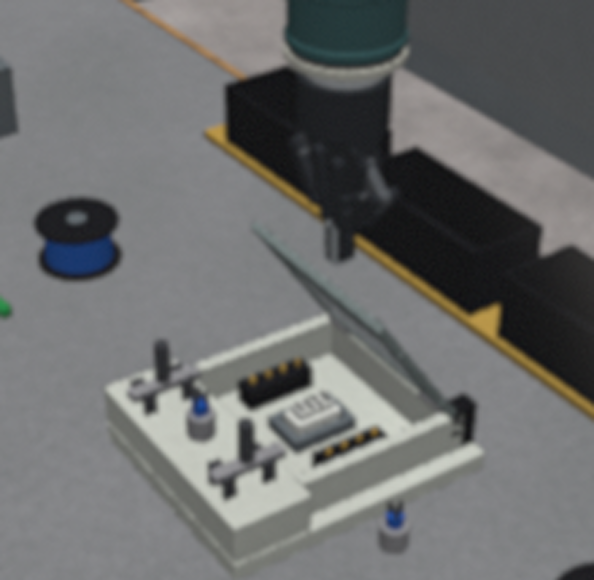

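The fingers are behind the lid's outer face, just above it. I'll follow the arc down.

servo_tool:
  steps:
    - [0, 0, 0, -0.01, 0, -0.067, 1]
    - [0, 0, 0, -0.01, 0, -0.067, 1]
    - [0, 0, 0, -0.01, 0, -0.067, 1]
    - [0, 0, 0, -0.063, 0, -0.045, 1]
    - [0, 0, 0, -0.063, 0, -0.045, 1]
    - [0, 0, 0, -0.063, 0, -0.045, 1]
    - [0, 0, 0, -0.063, 0, -0.045, 1]
    - [0, 0, 0, -0.06, 0, -0.063, 1]
    - [0, 0, 0, -0.06, 0, -0.063, 1]
    - [0, 0, 0, -0.06, 0, -0.063, 1]
    - [0, 0, 0, -0.06, 0, -0.063, 1]

```text
clock: 3.73
ee_pos: [0.6317, -0.0348, 0.1568]
tcp_rot: [3.142, 0.0, 3.101]
contact_force: [2.7, 1.4, 1.5]
width: -0.0001
gripper_force: 1.2
```

servo_tool:
  steps:
    - [0, 0, 0, -0.047, 0, -0.073, 1]
    - [0, 0, 0, -0.047, 0, -0.073, 1]
    - [0, 0, 0, -0.047, 0, -0.073, 1]
    - [0, 0, 0, -0.047, 0, -0.073, 1]
    - [0, 0, 0, -0.03, 0, -0.081, 1]
    - [0, 0, 0, -0.03, 0, -0.081, 1]
    - [0, 0, 0, -0.03, 0, -0.081, 1]
    - [0, 0, 0, -0.03, 0, -0.081, 1]
    - [0, 0, 0, -0.015, 0, -0.085, 1]
    - [0, 0, 0, -0.013, 0, -0.085, 1]

```text
clock: 4.57
ee_pos: [0.6067, -0.035, 0.0976]
tcp_rot: [-3.141, -0.0, 3.101]
contact_force: [-1.3, -0.7, 2.7]
width: -0.0002
gripper_force: 1.1
```

Now I'll go down gently to the stop, watching the force.

servo_tool:
  steps:
    - [0, 0, 0, -0.01, 0, -0.05, 1]
    - [0, 0, 0, -0.01, 0, -0.05, 1]
    - [0, 0, 0, 0, 0, -0.04, 1]
    - [0, 0, 0, 0, 0, -0.03, 1]
    - [0, 0, 0, 0, 0, 0, 1]

```text
clock: 4.98
ee_pos: [0.6054, -0.035, 0.0853]
tcp_rot: [-3.141, -0.0, 3.1]
contact_force: [-0.6, 0.1, -0.2]
width: 0.0002
gripper_force: 0.0
```

servo_tool:
  steps:
    - [0, 0, 0, 0, 0, -0.015, 1]
    - [0, 0, 0, 0, 0, -0.015, 1]
    - [0, 0, 0, 0, 0, 0, 1]

```text
clock: 5.23
ee_pos: [0.6056, -0.0351, 0.0849]
tcp_rot: [3.141, 0.0, 3.1]
contact_force: [-12.4, 1.7, 27.0]
width: 0.0004
gripper_force: 14.4
```

The lid stopped at z 0.085 (tip at 0.068, the shut height) with 27 N. I'll lift off and go in front of the left post.

servo_tool:
  steps:
    - [0, 0, 0, 0, 0, 0.05, 1]
    - [0, 0, 0, 0, 0, 0.29, 1]
    - [0, 0, 0, 0, 0, 0.29, 1]
    - [0, 0, 0, 0, 0, 0.29, 1]
    - [0, 0, 0, 0, 0, 0.29, 1]
    - [0, 0, 0, -0.3, 0.17, 0, 1]
    - [0, 0, 0, -0.3, 0.17, 0, 1]
    - [0, 0, 0, -0.3, 0.17, 0, 1]
    - [0, 0, 0, -0.3, 0.17, 0, 1]
    - [0, 0, 0, -0.28, 0.17, 0, 1]
    - [0, 0, 0, 0, 0, 0, 1]
    - [0, 0, 0, 0, 0, 0, 1]

```text
clock: 6.23
ee_pos: [0.4941, 0.0295, 0.1744]
tcp_rot: [3.141, 0.001, 3.102]
contact_force: [1.3, 0.1, -0.0]
width: 0.0002
gripper_force: 0.0
```

Run:
```python
from h import *
d=snap("side","pics/s2.png"); o=get_obs(); print(o["ee_pos"],o["contact_force"])
a=cv2.imread('pics/s2.png')[125:315,220:420]; cv2.imwrite('pics/s2c.png',cv2.resize(a,None,fx=3,fy=3,interpolation=2))
```

```text
[0.49483788 0.02891847 0.17447464] [0.46343878 0.41339504 0.07529109]
```

View pics/s2c.png

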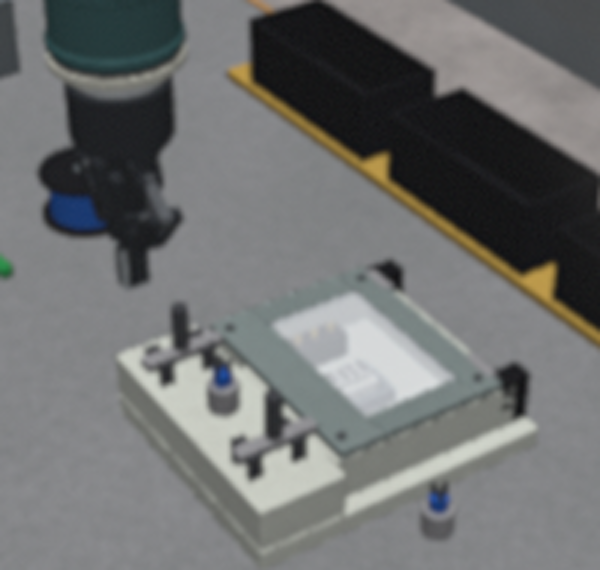

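The lid lies flat and shut, the bolts are still drawn back, and the turret is standing. I'll go down and push the left post.

servo_tool:
  steps:
    - [0, 0, 0, 0, 0, -0.205, 1]
    - [0, 0, 0, 0, 0, -0.205, 1]
    - [0, 0, 0, 0, 0, -0.205, 1]
    - [0, 0, 0, 0, 0, -0.205, 1]
    - [0, 0, 0, 0, 0, 0, 1]
    - [0, 0, 0, 0.05, -0.002, 0, 1]
    - [0, 0, 0, 0.05, -0.002, 0, 1]
    - [0, 0, 0, 0.05, -0.002, 0, 1]
    - [0, 0, 0, 0.05, -0.002, 0, 1]
    - [0, 0, 0, 0.05, -0.002, 0, 1]
    - [0, 0, 0, 0.05, -0.002, 0, 1]
    - [0, 0, 0, 0.05, -0.002, 0, 1]
    - [0, 0, 0, 0.05, -0.002, 0, 1]
    - [0, 0, 0, 0.05, -0.002, 0, 1]
    - [0, 0, 0, 0.05, -0.002, 0, 1]

```text
clock: 7.53
ee_pos: [0.5323, 0.0273, 0.1126]
tcp_rot: [-3.142, -0.0, 3.101]
contact_force: [-2.3, 0.8, 2.2]
width: 0.0
gripper_force: 1.1
```

Pushing with about 2 N of bolt friction; continuing to the stop.

servo_tool:
  steps:
    - [0, 0, 0, 0.03, -0.001, 0, 1]
    - [0, 0, 0, 0.03, -0.001, 0, 1]
    - [0, 0, 0, 0.03, -0.001, 0, 1]
    - [0, 0, 0, 0.015, 0, 0, 1]
    - [0, 0, 0, 0.015, 0, 0, 1]
    - [0, 0, 0, 0, 0, 0, 1]

```text
clock: 8.03
ee_pos: [0.5402, 0.0271, 0.1124]
tcp_rot: [-3.142, -0.002, 3.101]
contact_force: [-7.4, 0.1, 4.0]
width: 0.0001
gripper_force: 3.7
```

servo_tool:
  steps:
    - [0, 0, 0, 0.015, 0, 0, 1]
    - [0, 0, 0, 0.015, 0, 0, 1]
    - [0, 0, 0, 0, 0, 0, 1]

```text
clock: 8.28
ee_pos: [0.5407, 0.0273, 0.112]
tcp_rot: [3.142, -0.006, 3.101]
contact_force: [-20.1, 2.0, 14.2]
width: -0.0
gripper_force: 10.1
```

Left is at its stop (20 N, at the predicted x). Next I'll back off, rise, cross over, and go down in front of the right post.

servo_tool:
  steps:
    - [0, 0, 0, -0.227, 0, 0, 1]
    - [0, 0, 0, -0.227, 0, 0, 1]
    - [0, 0, 0, -0.227, 0, 0, 1]
    - [0, 0, 0, 0, 0, 0.28, 1]
    - [0, 0, 0, 0, 0, 0.28, 1]
    - [0, 0, 0, 0, 0, 0.28, 1]
    - [0, 0, 0, 0, -0.34, 0, 1]
    - [0, 0, 0, 0, -0.34, 0, 1]
    - [0, 0, 0, 0, -0.34, 0, 1]
    - [0, 0, 0, 0, -0.34, 0, 1]
    - [0, 0, 0, 0, -0.34, 0, 1]
    - [0, 0, 0, 0, 0, 0, 1]
    - [0, 0, 0, 0, 0, 0, 1]

```text
clock: 9.37
ee_pos: [0.4922, -0.1017, 0.1757]
tcp_rot: [-3.141, 0.001, 3.098]
contact_force: [-0.1, 0.8, -0.2]
width: 0.0
gripper_force: 0.0
```

servo_tool:
  steps:
    - [0, 0, 0, 0, 0, -0.21, 1]
    - [0, 0, 0, 0, 0, -0.21, 1]
    - [0, 0, 0, 0, 0, -0.21, 1]
    - [0, 0, 0, 0, 0, -0.21, 1]
    - [0, 0, 0, 0, 0, 0, 1]
    - [0, 0, 0, 0.05, -0.001, 0, 1]
    - [0, 0, 0, 0.05, -0.001, 0, 1]
    - [0, 0, 0, 0.05, -0.001, 0, 1]
    - [0, 0, 0, 0.05, -0.001, 0, 1]
    - [0, 0, 0, 0.05, -0.001, 0, 1]
    - [0, 0, 0, 0.05, -0.001, 0, 1]
    - [0, 0, 0, 0.05, -0.001, 0, 1]
    - [0, 0, 0, 0.05, -0.001, 0, 1]
    - [0, 0, 0, 0.05, -0.001, 0, 1]
    - [0, 0, 0, 0.05, -0.001, 0, 1]
    - [0, 0, 0, 0.03, 0, 0, 1]
    - [0, 0, 0, 0.03, 0, 0, 1]
    - [0, 0, 0, 0, 0, 0, 1]

```text
clock: 10.87
ee_pos: [0.5345, -0.1012, 0.1125]
tcp_rot: [-3.141, 0.0, 3.101]
contact_force: [-0.2, -0.2, 0.1]
width: 0.0001
gripper_force: 0.0
```

servo_tool:
  steps:
    - [0, 0, 0, 0.015, 0, 0, 1]
    - [0, 0, 0, 0.015, 0, 0, 1]
    - [0, 0, 0, 0.015, 0, 0, 1]
    - [0, 0, 0, 0, 0, 0, 1]

```text
clock: 11.2
ee_pos: [0.536, -0.1012, 0.1123]
tcp_rot: [3.141, -0.003, 3.1]
contact_force: [-13.6, -0.3, 8.6]
width: 0.0001
gripper_force: 6.6
```

servo_tool:
  steps:
    - [0, 0, 0, 0.012, 0, 0, 1]
    - [0, 0, 0, 0, 0, 0, 1]
    - [0, 0, 0, -0.1, 0, 0, 1]
    - [0, 0, 0, -0.25, 0, 0, 1]
    - [0, 0, 0, -0.25, 0, 0, 1]
    - [0, 0, 0, -0.25, 0, 0.2, 1]
    - [0, 0, 0, -0.25, 0, 0.3, 1]
    - [0, 0, 0, -0.25, 0, 0.3, 1]
    - [0, 0, 0, 0, 0.2, 0.3, 1]
    - [0, 0, 0, 0, 0.4, 0.3, 1]
    - [0, 0, 0, 0, 0.4, 0.3, 1]
    - [0, 0, 0, 0, 0.4, 0, 1]
    - [0, 0, 0, 0, 0.4, 0, 1]
    - [0, 0, 0, 0, 0.4, 0, 1]
    - [0, 0, 0, 0, 0.4, 0, 1]
    - [0, 0, 0, 0, 0.4, 0, 1]
    - [0, 0, 0, 0, 0.4, 0, 1]
    - [0, 0, 0, 0, 0.2, 0, 1]
    - [0, 0, 0, 0, 0, 0, 1]

```text
clock: 12.78
ee_pos: [0.4368, 0.1723, 0.2401]
tcp_rot: [3.141, 0.0, 3.105]
contact_force: [-0.3, 0.8, 0.6]
width: 0.0002
gripper_force: 0.0
```

Run:
```python
from fit import *
d=snap("side","pics/s3.png"); snap("top","pics/t3.png"); o=get_obs(); print(o["ee_pos"],o["contact_force"])
p=np.load('p.npy'); q=fx(p,[(-67,65,121),(-67,-65,121),(-32,65,81),(-32,-65,81)]); print((proj("side",q)-[225,180])*4,(proj("top",q)-[250,155])*4)
a=cv2.imread('pics/s3.png')[180:310,225:405]; a=cv2.resize(a,None,fx=4,fy=4,interpolation=2); cv2.imwrite('pics/s3c.png',a)
a=cv2.imread('pics/t3.png')[155:295,250:400]; cv2.imwrite('pics/t3c.png',cv2.resize(a,None,fx=4,fy=4,interpolation=2))
```

```text
[0.43710318 0.16890979 0.24003592] [-0.13861071  0.38444274  0.01514013]
[[259.0482859  172.05527404]
 [380.66921744 289.67161804]
 [311.89711167 207.65901711]
 [433.32464966 324.02633986]] [[140.17907578 368.75918101]
 [401.78783902 377.90163682]
 [148.60063881 313.40528659]
 [397.39061275 322.13057704]]
```

View pics/s3c.png

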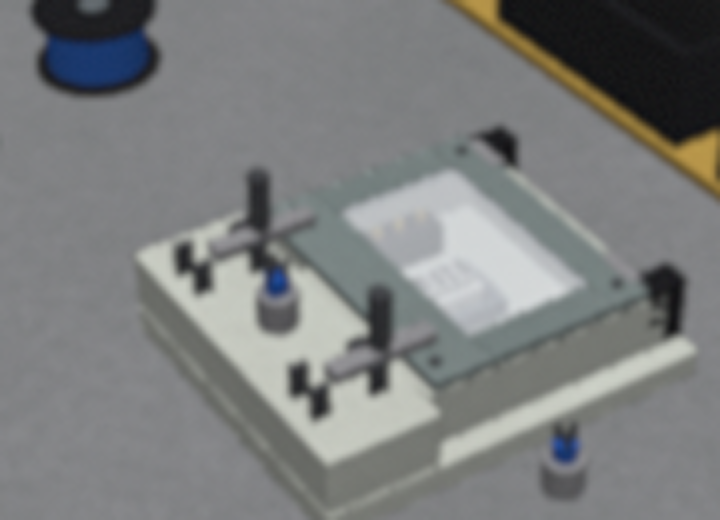

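View pics/t3c.png

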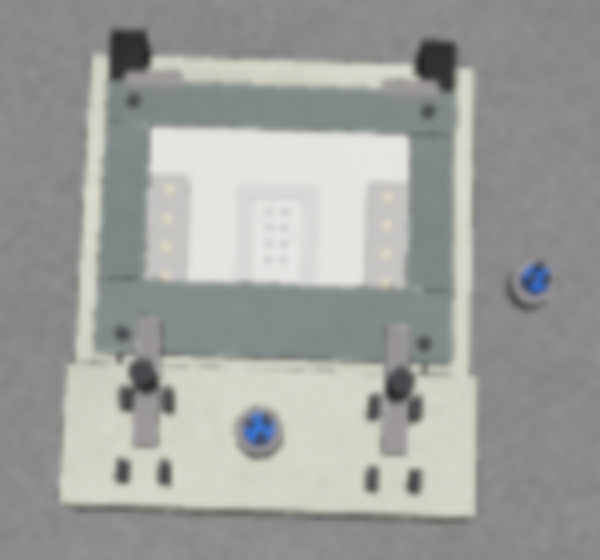

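The lid is shut. Both bolts are home over its edge: the post tops in the side crop sit at (259,173) and (380,290), where they were predicted at (259,172) and (381,290). The connector and both turrets are unmoved and the arm is clear.

```bash
python3 -c "from plant import sign_off; print(sign_off())"
```

```text
the job is handed in; nothing more can be done
None
```

The lid is shut and both bolts are fully home over its front edge; nothing else was disturbed, and the job is handed in at about 13 s of the 54 s allowed.

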